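# Pack out and wedge a glue-up

### The arm

A 6-joint arm with a two-finger parallel gripper is mounted at the origin on a cart in front of the work surface, level with it; the furniture and walls round the work are solid. World frame = base frame: x ahead of the robot, y to its left, z up, the work surface at z = 0. Lengths are in m, angles in degrees, forces in N, time in s.
With the tool pointing down it reaches from about 0.4 to 0.825 m from the base axis. Payload 7 kg.
Tool frame: the origin (TCP) lies between the finger pads; the fingertips stand 19 mm ahead of it and the grasp point (between the pads) is the TCP; z points along the fingers, y is the line along which they close (so a half turn about z gives the same grasp; the last joint's range is limited). The gripper opens to 88 mm and grips with 3 to 60 N. Pads are 19 mm wide; open, the fingers measure 130 mm over their backs; the gripper's body (78 mm by 193 mm) begins 47 mm behind the grasp point.
Start: joints at [85.09, 20.546, 0.682, 0, -70.136, -16.507], TCP at [0.246, 0.628, 0.246] pointing down, gripper open.
Joint ranges: [-176.03, 176.03], [-82.01, 121.73], [-58.28, 71.71], [-173.87, 95.51], [-174.79, -0.11], [-173.66, 173.66]. Speed limits (degrees/s): [136.94, 136.94, 172.46, 180, 180, 180].

### API

Orientations are given as [roll, pitch, yaw] about the fixed x, y, z axes, in that order (R = Rz(yaw) Ry(pitch) Rx(roll)).
In Python, from plant import get_obs, snapshot, close_job, spot_in, spot_point gives the robot as it stands.
- The arm moves only by the tool play_rows, never from a script. Its argument "plan" is a list of rows, each a list of 6 numbers: the shift along the tool's x, y, z in cm, then the turn, a rotation vector about the tool's x, y, z in degrees. A call has 1 to 20 rows; each row shifts and turns the commanded pose from where the row before left it, along the tool's axes as they then stand; what a row does not reach is not made up. A row lasts 1/12 s, in which the tool goes at most 41.7 mm and 7.16 degrees, less where a joint would pass 70% of its speed; a pose out of reach is approached as far as the arm can. A call is refused whole if a number of a shift passes 4.17 or a number of a turn 7.16, either way. A call with a gripper value outside its range is refused whole. "grip" is the finger opening in cm, from 0 to 8.76, set as the call begins (left out, the last holds). The fingers move at their own pace and stop on an object; the grip force is fixed at half the most. Time passes only in rows, so rows that do not move let the fingers close. It gives the time, the measured TCP pose, the force, the opening and the grip force at its end, in the units of the state.
- get_obs(): the state, without advancing time (a new reading comes with each control period).
- snapshot(name): name is "scene" or "side" or "wrist"; returns a dict with "frame" (384x512x3 uint8, red, green, blue), "fx", "fy", "cx", "cy" (pixels), "position" and "attitude" of the camera in the world. Camera axes: x right, y down, z forward; pixel columns grow to the right and rows downward; lengths in m; the calibration is good to about 2 mm. A picture is of the moment at which its call begins. There is no depth.
- close_job(): hands the job in; it is judged then, once.
Trained networks look in the newest picture that a camera, given by its name, has taken for a name from the list of things; names that differ only in an ending like _2 or _b are one class to them, and where a whole thing is asked for, a point or a joint stands for the part that bears it (a point fixed in the world has none). Each returns a list of dicts, best first, with "score" (0 to 1); they miss things now and then, are a little off and sometimes report something else, mostly with a low value. They report only what shows in the picture. A call takes as long as a camera call.
- spot_in(camera, thing): "position" ([x, y, z] in m, in world coordinates, good to about 4 mm: the middle of the surface that is visible of it).
- spot_point(camera, thing): "position" ([x, y, z] in m, in world coordinates, good to about 4 mm: a listed point, or the origin of a listed thing).
The state is a dict: "clock": time; "joint_pos": joint angles; "qvel": joint speeds; "tau": joint torques, N m; "tool_pos": TCP position; "orientation": TCP orientation; "force": force on the tool from outside, world axes, zero at the start; "moment": the same for the moment, N m; "opening": finger opening in m; "gripper_force": force on a finger pad.
Only numpy, scipy, OpenCV 4.12 (cv2) and the standard library are available. Lean on these libraries where they do the work, as an engineer would, in place of code of your own. Each camera call takes 0.05 s, during which the arm holds its last target. There are 200 camera calls.

### The job

Two glued boards lie on the wedge cramp with their joint still open. Stand plywood packers side by side in the space between the near board and the slanted cleat, as many as it takes for the wedge to bite, then push the wedge in, thin end first, between the last packer and the cleat until you feel it tighten and the joint is squeezed shut against the fence. The glue is wet, so finish while still holding the wedge pushed home, not letting go; do not tip up the boards or knock over the glue bottle.

Things in the scene. Friction and masses are not known exactly. Their poses are not given: they have to be found in the camera images.
- cramp_board: wedge cramp, fixed on the bench: plywood base 190 x 235 x 12 mm (x -95 to 95, y -90 to 145), origin on the bench, top of the base at z = 12 mm. Its x axis points away from the robot (with some yaw): the way the wedge is driven. Its y axis points from the cleat across the boards to the fence.
- fence_face (a point): middle of the fence's working face, at x = 0, y = 105, z = 23 mm in the cramp board's frame; the face is square to y. With both boards hard against the fence the near board's edge is at y = 15 mm
- fence: fence: wooden batten 170 mm long along x, 28 wide, 22 high, fixed on the base, stops the boards on the +y side; origin under its middle, at x = 0, y = 119, z = 12 mm in the cramp board's frame
- cleat: slanted batten 70 mm long, 28 wide, 22 high, bolted fast, place varies; bolts rise 11 mm above it. Origin on the base under the middle of its working face, at x = 0 of the cramp board. Its x axis runs along the face, turned 11.3 deg anticlockwise from the cramp board's x (1 in 5, as the wedge): the space widens to the robot. Wood on its -y side. Boards closed, the space is 35 to 53 mm in y here.
- board_far: pine board 110 x 45 x 22 mm lying on the base next to the fence, loose, 0.12 kg; origin under its middle; its own y axis runs along its 110 mm length, which lies along the cramp board's x; top at 34 mm above the bench
- board_near: the second such board, on the cleat's side of the first; the joint between the two is open: this board lies 3 to 6 mm short of its closed place; a push of 1 to 3 N slides the boards on the base
- packer_a: plywood packer 60 long (own x) x 15 thick (own y) x 38 mm high, 30 g, standing on its long edge on the bench right of the cramp; origin under its middle. One or two of the three are needed, length along the cramp board's x, middle near x = 0. Best held by the two ends near the top (above the 34 mm high boards and cleat) and snugged up before letting go.
- packer_b: second packer, same as the first
- packer_c: third packer, same as the first
- wedge: wooden wedge 175 long, 38 high, 90 g, on the bench at the right. Origin under its parallel tail's grip point; tail x -17 to 28, y -16.5 to 16.5 mm. x axis to the thin end. From x = 28 to 158 it tapers from 33 to 7 mm: straight face y = 16.5 goes against the packer, the -y face slopes 1 in 5, against the cleat. Taper waxed: a steady push of 12 N squeezes with 15 to 35 N.
- wedge_toe (a point): the thin end of the wedge: lower corner of the straight face, at x = 158, y = 16.5, z = 0 mm in the wedge's frame
- glue_bottle: white glue bottle with an orange nozzle, 37 x 64 x 163 mm, standing left of the cramp; origin under its middle

How it is judged (in metres and radians):
On the way, in this order (a step that is already met when the one before it is completed fails the run):
1. a packer stands in the space between the near board and the cleat, let go (((z of packer_a in the frame of cramp_board below 0.016 m and x of packer_a in the frame of cramp_board between -0.03 and 0.03 m and y of packer_a in the frame of cramp_board below 0.015 m and y of packer_a in the frame of cleat above 0.005 m and angle between the x axis of packer_a and the x axis of cramp_board, either way round below 0.12 rad and angle between packer_a's own z axis and vertical below 0.12 rad and contact force between the fingers and packer_a below 0.3 N) or (z of packer_b in the frame of cramp_board below 0.016 m and x of packer_b in the frame of cramp_board between -0.03 and 0.03 m and y of packer_b in the frame of cramp_board below 0.015 m and y of packer_b in the frame of cleat above 0.005 m and angle between the x axis of packer_b and the x axis of cramp_board, either way round below 0.12 rad and angle between packer_b's own z axis and vertical below 0.12 rad and contact force between the fingers and packer_b below 0.3 N) or (z of packer_c in the frame of cramp_board below 0.016 m and x of packer_c in the frame of cramp_board between -0.03 and 0.03 m and y of packer_c in the frame of cramp_board below 0.015 m and y of packer_c in the frame of cleat above 0.005 m and angle between the x axis of packer_c and the x axis of cramp_board, either way round below 0.12 rad and angle between packer_c's own z axis and vertical below 0.12 rad and contact force between the fingers and packer_c below 0.3 N))), for 0.2 s.
2. the wedge is driven between packer and cleat and squeezes the boards together against the fence (contact force between board_far and fence above 3 N and contact force between board_far and board_near above 3 N and contact force between wedge and cleat above 3 N and (contact force between wedge and packer_a above 3 N or contact force between wedge and packer_b above 3 N or contact force between wedge and packer_c above 3 N) and x of wedge_toe in the frame of cramp_board above 0.008 m and angle between the x axis of wedge and the x axis of cramp_board, either way round below 0.1 rad and z of wedge in the frame of cramp_board below 0.018 m and angle between wedge's own z axis and vertical below 0.1 rad), for 0.2 s.
At the end, for the whole second after the job is handed in: A packer stands let go in the space, upright and in line (7 deg, 30 mm); the wedge is on the base, in line (6 deg), its toe 8 mm or more past the cleat's middle, pressing cleat and packer, and board on board on fence, each over 3 N; fingers on the wedge over 4 N, at rest; boards flat (all of step 2 and ((z of packer_a in the frame of cramp_board below 0.016 m and x of packer_a in the frame of cramp_board between -0.03 and 0.03 m and y of packer_a in the frame of cramp_board below 0.015 m and y of packer_a in the frame of cleat above 0.005 m and angle between the x axis of packer_a and the x axis of cramp_board, either way round below 0.12 rad and angle between packer_a's own z axis and vertical below 0.12 rad and contact force between the fingers and packer_a below 0.3 N) or (z of packer_b in the frame of cramp_board below 0.016 m and x of packer_b in the frame of cramp_board between -0.03 and 0.03 m and y of packer_b in the frame of cramp_board below 0.015 m and y of packer_b in the frame of cleat above 0.005 m and angle between the x axis of packer_b and the x axis of cramp_board, either way round below 0.12 rad and angle between packer_b's own z axis and vertical below 0.12 rad and contact force between the fingers and packer_b below 0.3 N) or (z of packer_c in the frame of cramp_board below 0.016 m and x of packer_c in the frame of cramp_board between -0.03 and 0.03 m and y of packer_c in the frame of cramp_board below 0.015 m and y of packer_c in the frame of cleat above 0.005 m and angle between the x axis of packer_c and the x axis of cramp_board, either way round below 0.12 rad and angle between packer_c's own z axis and vertical below 0.12 rad and contact force between the fingers and packer_c below 0.3 N)) and contact force between the fingers and wedge above 4 N and linear speed of wedge below 0.01 m/s and angle between each of board_near, board_far's own z axis and vertical below 0.06 rad); the arm keeps its last pose, push and grip.
It fails at once if the glue bottle is knocked over or pushed more than 5 cm (angle between glue_bottle's own z axis and vertical above 0.5 rad or distance of glue_bottle from where it was at the start of the episode above 0.05 m).
It fails at once if a board is tipped up or lifted (angle between any of board_far, board_near's own z axis and vertical above 0.2 rad or z of any of board_far, board_near in the frame of cramp_board above 0.024 m).
It also fails if it takes over 72 s, if anything falls off the work surface, if the arm or the gripper's body presses on something with over 40 N, if the wrist force passes 120 N, or if a joint passes its speed limit or range.

## Working session

There is one attempt and no reset: what is moved stays moved. The work goes in short steps, Python scripts to look and compute and a tool call to move; the robot and the scene stay as the last step left them, time stands still between calls to the robot, and variables do not carry over. Pictures are saved under pics/ and viewed, at most 10 in all, crops included, and the job is handed in when it is done.

Besides the shell and the picture viewer there is one more tool, called as a command line: name --pt "numbers of a row" for each row, then --argument value for the rest. play_rows: Moves the arm, as the interface text tells. Its arguments: {"type":"object","properties":{"plan":{"type":"array","items":{"type":"array","items":{"type":"number"}}},"grip":{"type":"number"}},"required":["plan"]}

```bash
ls; mkdir -p pics; cat > h.py <<'E'
import numpy as np, cv2
from plant import *
from scipy.spatial.transform import Rotation as R
def save(s,n): cv2.imwrite('pics/'+n,cv2.cvtColor(s['frame'],cv2.COLOR_RGB2BGR))
E
python3 - <<'E'
from h import *
np.set_printoptions(precision=4,suppress=True)
print(get_obs())
for c in ['scene','side']:
    s=snapshot(c); save(s,c+'0.png'); print(c,s['fx'],s['cx'],s['cy'],s['position'],s['attitude'])
    for t in ['cramp_board','fence','cleat','board_far','packer_a','wedge','glue_bottle','fence_face','wedge_toe']:
        for f in (spot_point,):
            print(c,t,[(np.round(d['position'],4).tolist(),round(d['score'],2)) for d in f(c,t)][:5])
E
```

```text
pics
{'clock': 0.0, 'joint_pos': array([ 85.0896,  20.5908,   0.6341,  -0.0204, -70.1365, -16.5072]), 'qvel': array([-0.0416, -0.0154,  0.0945,  0.0703,  0.0905, -0.0887]), 'tau': array([ -0.0027, -58.2707,  29.3054,   6.9968,   0.0071,  -0.0002]), 'tool_pos': array([0.2463, 0.6279, 0.2446]), 'orientation': array([179.9051,  -0.0081, -21.4246]), 'force': array([-0.3293,  0.7239,  0.0645]), 'moment': array([0.0723, 0.0154, 0.0415]), 'gripper_force': 0.0, 'opening': 0.08788501197822}
scene 446.0766952312066 257.15147728648077 191.423179178577 [-0.1232 -0.6042  0.7159] [-123.4595    0.9275  -42.8372]
scene cramp_board [([0.597, 0.1596, -0.0013], 0.68), ([0.5031, -0.1279, 0.007], 0.54)]
scene fence [([0.5906, 0.2698, 0.0151], 0.76)]
scene cleat [([0.6, 0.1352, 0.0101], 0.81)]
scene board_far [([0.5832, 0.2366, 0.0122], 0.58)]
scene packer_a [([0.5055, -0.1254, 0.0041], 0.96), ([0.4659, -0.0802, -0.0025], 0.8), ([0.6005, 0.1339, 0.0143], 0.61)]
scene wedge [([0.4503, -0.246, 0.0021], 0.87)]
scene glue_bottle [([0.5094, 0.4593, -0.0027], 0.75)]
scene fence_face [([0.5924, 0.2587, 0.0253], 0.92), ([0.4354, -0.0438, 0.0047], 0.52)]
scene wedge_toe [([0.605, -0.2188, -0.0045], 0.89), ([0.5987, 0.1907, 0.0101], 0.3)]
side 433.2170714636925 256.67902069076996 194.42886896227768 [-0.1231  1.1523  0.7944] [-120.6703    1.2738 -148.6329]
side cramp_board []
side fence [([0.5852, 0.2747, 0.0128], 0.55), ([0.4686, -0.0799, -0.002], 0.4)]
side cleat []
side board_far []
side packer_a [([0.4682, -0.0798, -0.0011], 0.7), ([0.507, -0.1286, -0.0021], 0.65), ([0.4321, -0.04, 0.0016], 0.45)]
side wedge [([0.4505, -0.2441, -0.0002], 0.71)]
side glue_bottle [([0.5102, 0.4595, -0.0009], 0.49)]
side fence_face [([0.5867, 0.2606, 0.0233], 0.53)]
side wedge_toe [([0.6054, -0.2239, 0.0011], 0.78)]
```

View pics/scene0.png

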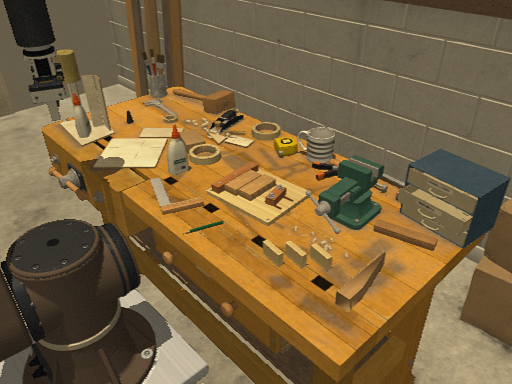

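View pics/side0.png

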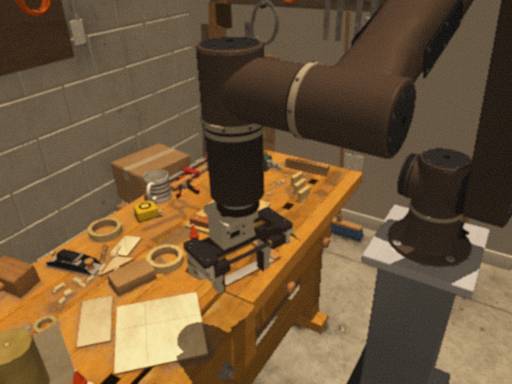

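The scene picture shows the cramp at about (258,192), three packers at (272,252), (295,252) and (321,257), the wedge at (362,280) and the bottle at (177,155). A vise stands at (350,195). In the side view the arm hides the cramp. I'll enlarge the work area.

```bash
python3 - <<'E'
import cv2
i=cv2.imread('pics/scene0.png')
cv2.imwrite('pics/c1.png',cv2.resize(i[160:230,200:320],None,fx=6.6,fy=6.6,interpolation=cv2.INTER_CUBIC))
cv2.imwrite('pics/c2.png',cv2.resize(i[230:310,255:395],None,fx=5.7,fy=5.7,interpolation=cv2.INTER_CUBIC))
E
```

```text
(no output)
```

View pics/c1.png

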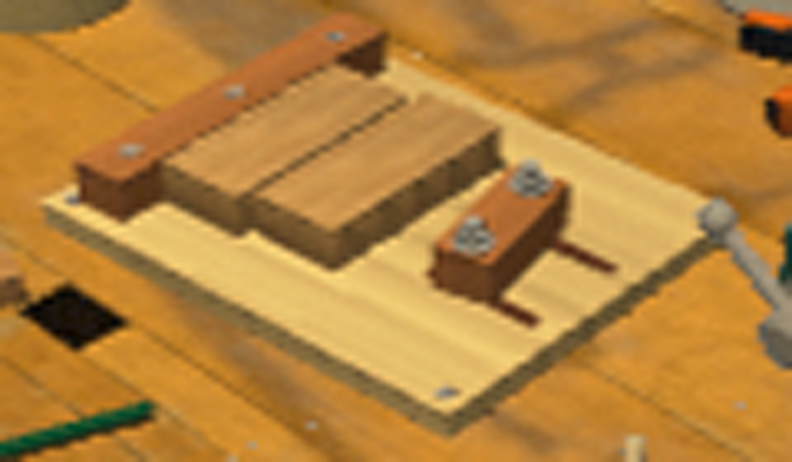

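View pics/c2.png

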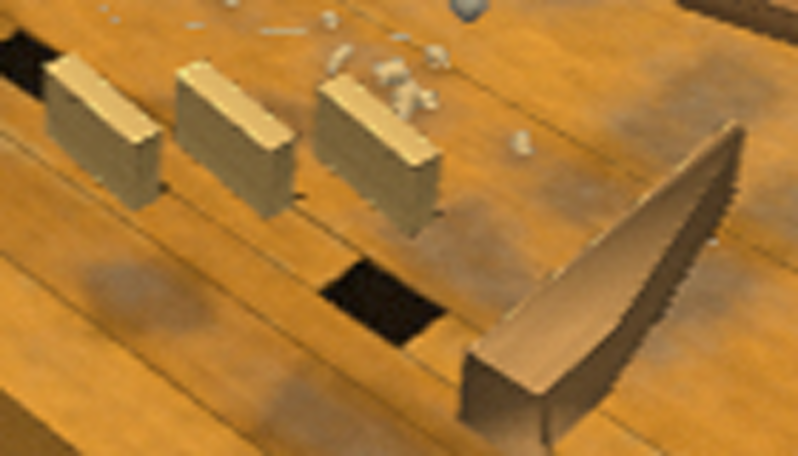

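The first crop shows the cramp base corners at (43,205) and (448,410), the fence and boards with the joint slightly open, and the bolted cleat at (500,220). The second shows three standing packers with clear top corners and the wedge, tail near the camera and toe at (740,125). I'll fit planar poses to those corners.

```bash
cat > fit.py <<'E'
from h import *
from scipy.optimize import least_squares
np.set_printoptions(precision=4,suppress=True)
s=snapshot('scene')
Rc=R.from_euler('xyz',s['attitude'],degrees=True).as_matrix(); p=s['position']
def ray(uv,z):
    d=Rc@np.array([(uv[0]-s['cx'])/s['fx'],(uv[1]-s['cy'])/s['fy'],1]); return (p+d*(z-p[2])/d[2])[:2]
def px(q,sc,o): return ((np.array(q)+.5)/sc-.5+np.array(o))
c1=lambda q:px(q,6.6,(200,160)); c2=lambda q:px(q,5.7,(255,230))
def fit(name,obs,yaw0):
    W=np.array([ray(u,z) for (u,l,z) in obs]); L=np.array([l for (u,l,z) in obs])
    f=lambda a:(L@np.array([[np.cos(a[2]),np.sin(a[2])],[-np.sin(a[2]),np.cos(a[2])]])+a[:2]-W).ravel()
    r=least_squares(f,[*W.mean(0),yaw0]); print(name,r.x[:2],'yaw',np.degrees(r.x[2]),'res mm',1e3*np.abs(r.fun).max()); return r.x
E
cat > go.py <<'E'
from fit import *
m=1e-3
cr=fit('cramp',[(c1((43,206)),(-.095,.145),.012),(c1((449,411)),(-.095,-.09),.012),
 (c1((78,163)),(-.085,.133),.034),(c1((128,183)),(-.085,.105),.034),(c1((386,38)),(.085,.105),.034),(c1((340,13)),(.085,.133),.034)],0.)
T=lambda uv,z:(np.array([[np.cos(cr[2]),np.sin(cr[2])],[-np.sin(cr[2]),np.cos(cr[2])]])@(ray(uv,z)-cr[:2]))*1e3
for n,q in dict(near_nr=(335,232),near_far=(500,130),nb_joint_near=(248,188),fb_joint_near=(240,195),fb_far=(407,98)).items(): print(n,T(c1(q),.034))
for n,q in dict(cl_face_near=(437,245),cl_back_near=(492,268),cl_back_far=(568,183),cl_face_far=(515,160)).items(): print(n,T(c1(q),.034))
P=lambda ps:[(c2(ps[0]),(-.03,.0075),.038),(c2(ps[1]),(.03,.0075),.038)]
for n,ps in dict(p1=[(45,65),(75,53),(162,130),(137,145)],p2=[(177,72),(205,62),(297,137),(270,150)],p3=[(317,87),(345,75),(441,155),(415,167)]).items():
    W=[ray(c2(q),.038) for q in ps]; print(n,[np.linalg.norm(W[i]-W[(i+1)%4])*1e3 for i in range(4)])
    fit(n,[(c2(q),l,.038) for q,l in zip(ps,[(-.03,.0075),(-.03,-.0075),(.03,-.0075),(.03,.0075)])],-1.)
    
fit('wedge',[(c2((465,352)),(-.017,.0165),.038),(c2((540,395)),(-.017,-.0165),.038),(c2((620,325)),(.028,-.0165),.038),(c2((735,121)),(.158,.0165),.038),(c2((745,127)),(.158,.0095),.038)],0.2)
E
python3 go.py
```

```text
cramp [0.5991 0.1547] yaw 5.44485308096569 res mm 4.747370905275217
near_nr [-52.467   11.3629]
near_far [53.4231 10.3331]
nb_joint_near [-51.6611  62.2856]
fb_joint_near [-57.7919  61.0981]
fb_far [47.4045 59.2128]
cl_face_near [-32.3072 -27.234 ]
cl_back_near [-30.4381 -55.2261]
cl_back_far [ 39.3224 -38.9991]
cl_face_far [ 38.8117 -10.2262]
p1 [np.float64(14.639490578756222), np.float64(59.39097583710841), np.float64(13.56642043932403), np.float64(61.69113108240102)]
p1 [ 0.4343 -0.0403] yaw -97.58011982559378 res mm 14.626919643435986
p2 [np.float64(13.416701839045015), np.float64(57.911857763284395), np.float64(13.623511741303927), np.float64(59.304589001091934)]
p2 [ 0.4699 -0.0806] yaw -97.13120271444312 res mm 14.229530497485488
p3 [np.float64(14.24457189507288), np.float64(59.07480544046912), np.float64(13.033003097846048), np.float64(59.22488726874989)]
p3 [ 0.5039 -0.1266] yaw -98.74379118842008 res mm 14.404501549901916
wedge [ 0.449  -0.2453] yaw 1.7644446635434778 res mm 3.285819391049827
```

```bash
sed -i 's/\[(-.03,.0075),(-.03,-.0075),(.03,-.0075),(.03,.0075)\],-1./[(-.03,-.0075),(-.03,.0075),(.03,.0075),(.03,-.0075)],-1./; s/zip(ps,\[(-.03,.0075),(-.03,-.0075),(.03,-.0075),(.03,.0075)\])\],-1.)/zip(ps,[(-.03,-.0075),(-.03,.0075),(.03,.0075),(.03,-.0075)])],-1.)/' go.py; python3 go.py | grep ^p
cat >> h.py <<'E'
def move(x,y,z,yaw=None,step=3.5):
    o=get_obs(); M=R.from_euler('xyz',o['orientation'],degrees=True)
    d=M.inv().apply(np.array([x,y,z])-o['tool_pos'])*100
    print('at',np.round(o['tool_pos'],4),np.round(o['orientation'],2),'F',np.round(o['force'],1),'total shift cm',np.round(d,2))
    n=int(np.ceil(np.linalg.norm(d)/step)); print('n',n,'each',np.round(d/max(n,1),2))
    if yaw is not None:
        e=(o['orientation'][2]-yaw+90)%180-90; k=int(np.ceil(abs(e)/6.5)); 
        G=R.from_euler('xyz',[180,0,o['orientation'][2]-e],degrees=True); rv=(M.inv()*G).as_rotvec(degrees=True)
        print('turn k',k,'each',np.round(rv/max(k,1),2),'total',np.round(rv,2))
E
python3 - <<'E'
from h import *
move(.4343,-.0403,.15)
move(.504,-.1266,.15)
E
```

```text
p1 [np.float64(14.639490578756222), np.float64(59.39097583710841), np.float64(13.56642043932403), np.float64(61.69113108240102)]
p1 [ 0.4343 -0.0403] yaw -97.5659300201541 res mm 0.9483687549744768
p2 [np.float64(13.416701839045015), np.float64(57.911857763284395), np.float64(13.623511741303927), np.float64(59.304589001091934)]
p2 [ 0.4699 -0.0806] yaw -97.70652956389064 res mm 1.4520316000466715
p3 [np.float64(14.24457189507288), np.float64(59.07480544046912), np.float64(13.033003097846048), np.float64(59.22488726874989)]
p3 [ 0.5039 -0.1266] yaw -99.0631948932499 res mm 1.163888439806915
at [0.2465 0.6284 0.2456] [180.    -0.   -21.42] F [ 0.6  0.6 -0.5] total shift cm [41.9  55.39  9.56]
n 21 each [2.   2.64 0.46]
at [0.2465 0.6284 0.2456] [180.    -0.   -21.42] F [ 0.6  0.6 -0.5] total shift cm [51.54 60.88  9.56]
n 23 each [2.24 2.65 0.42]
```

play_rows --pt "2.2 2.6 0 0 0 0" --pt "2.2 2.6 0 0 0 0" --pt "2.2 2.6 0 0 0 0" --pt "2.2 2.6 0 0 0 0" --pt "2.2 2.6 0 0 0 0" --pt "2.2 2.6 0 0 0 0" --pt "2.2 2.6 0 0 0 0" --pt "2.2 2.6 0 0 0 0" --pt "2.2 2.6 0 0 0 0" --pt "2.2 2.6 0 0 0 0" --pt "2.2 2.6 0 0 0 0" --pt "2.2 2.6 0 0 0 0" --pt "2.2 2.6 0 0 0 0" --pt "2.2 2.6 0 0 0 0" --pt "2.2 2.6 0 0 0 0" --pt "2.2 2.6 0 0 0 0" --pt "2.2 2.6 0 0 0 0" --pt "2.2 2.6 0 0 0 0" --pt "2.2 2.6 0 0 0 0" --pt "2.2 2.6 0 0 0 0"

```text
clock: 2.77
tool_pos: [0.4665, -0.0181, 0.246]
orientation: [-180.0, -0.0, -21.4]
force: [1.2, 0.6, -0.6]
opening: 0.0876
gripper_force: 0.0
```

```bash
python3 - <<'E'
from h import *
move(.504,-.127,.14,-8.5)
print(get_obs()['joint_pos'])
E
```

```text
at [ 0.4665 -0.0181  0.246 ] [-1.7996e+02 -5.0000e-02 -2.1400e+01] F [ 1.2  0.6 -0.6] total shift cm [ 7.46  8.78 10.6 ]
n 5 each [1.49 1.76 2.12]
turn k 2 each [-0.02 -0.03 -6.45] total [ -0.04  -0.05 -12.9 ]
[ 2.20376067e+01  4.54597391e-01 -2.44651534e+01  1.88766329e-03
 -6.50171631e+01  4.65569344e+01]
```

play_rows --pt "1.5 1.75 2.1 0 0 0" --pt "1.5 1.75 2.1 0 0 0" --pt "1.5 1.75 2.1 0 0 0" --pt "1.5 1.75 2.1 0 0 0" --pt "1.5 1.75 2.1 0 0 0" --pt "0 0 0 0 0 -6.45" --pt "0 0 0 0 0 -6.45" --pt "0 0 0 0 0 0" --pt "0 0 0 0 0 0"

```text
clock: 3.52
tool_pos: [0.5042, -0.1253, 0.1406]
orientation: [180.0, -0.0, -8.7]
force: [-1.2, -0.1, -0.2]
opening: 0.0878
gripper_force: 0.0
```

```bash
python3 - <<'E'
from h import *
s=snapshot('wrist'); save(s,'w1.png'); print(s['fx'],s['cx'],s['cy'],s['position'],s['attitude'])
for t in ['packer_a','wedge']:
    print([(np.round(d['position'],4).tolist(),round(d['score'],2)) for d in spot_point('wrist',t)][:5])
move(.504,-.127,.044,-9)
E
```

```text
310.80024430007626 251.10280590511638 190.04909743951498 [ 0.57317602 -0.13483558  0.27989069] [ 1.64902598e+02  1.65903507e-02 -9.87669555e+01]
[([0.4293, -0.0471, -0.001], 0.94), ([0.4687, -0.0814, 0.0025], 0.91)]
[([0.4467, -0.245, -0.0003], 0.63)]
at [ 0.5043 -0.125   0.141 ] [-1.7999e+02 -5.0000e-02 -8.6500e+00] F [0.1 0.6 0.2] total shift cm [-0.01  0.21  9.7 ]
n 3 each [-0.    0.07  3.23]
turn k 1 each [-0.01 -0.05  0.35] total [-0.01 -0.05  0.35]
```

View pics/w1.png

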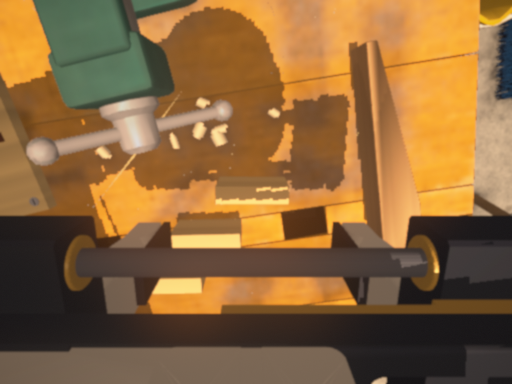

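The wrist view shows the two fingers at (137,250) and (367,250), packers at (251,190), (208,235) and (178,280), the wedge at (380,150) and the vise handle at upper left. I'll check the packer fit against it by projection.

```bash
python3 - <<'E'
from h import *
s=snapshot('wrist')
Rc=R.from_euler('xyz',s['attitude'],degrees=True); p=np.array(s['position'])
def pr(q):
    c=Rc.inv().apply(np.array(q)-p); return np.round([s['fx']*c[0]/c[2]+s['cx'],s['fy']*c[1]/c[2]+s['cy']],1)
def un(u,v,z):
    d=Rc.apply([(u-s['cx'])/s['fx'],(v-s['cy'])/s['fy'],1]); return np.round(p+d*(z-p[2])/d[2],4)
a=np.radians(-9)
for i in (1,-1):
  for j in (1,-1):
    l=np.array([i*.0075,j*.03]); print(i,j,pr([.504+l[0]*np.cos(a)-l[1]*np.sin(a),-.127+l[0]*np.sin(a)+l[1]*np.cos(a),.038]))
print(pr(get_obs()['tool_pos']))
for q in [(216,191),(288,191),(289,204),(216,204),(217,178),(289,178)]: print(q,un(*q,.038))
E
```

```text
1 1 [217.9 186. ]
1 -1 [292.5 186.4]
-1 1 [218.4 203.8]
-1 -1 [291.8 204.2]
[253.4 253.1]
(216, 191) [ 0.5123 -0.0962  0.038 ]
(288, 191) [ 0.5035 -0.1538  0.038 ]
(289, 204) [ 0.4924 -0.1532  0.038 ]
(216, 204) [ 0.5014 -0.0943  0.038 ]
(217, 178) [ 0.5227 -0.099   0.038 ]
(289, 178) [ 0.514  -0.1558  0.038 ]
```

play_rows --pt "0 0.05 2.4 0 0 0.35" --pt "0 0 2.4 0 0 0" --pt "0 0 2.4 0 0 0" --pt "0 0 1.8 0 0 0" --pt "0 0 0.7 0 0 0" --pt "0 0 0 0 0 0" --pt "0 0 0 0 0 0"

```text
clock: 4.3
tool_pos: [0.5044, -0.1256, 0.0441]
orientation: [180.0, -0.0, -8.9]
force: [-0.3, 0.4, 0.3]
opening: 0.0872
gripper_force: 0.0
```

play_rows --grip 0 --pt "0 0 0 0 0 0" --pt "0 0 0 0 0 0" --pt "0 0 0 0 0 0" --pt "0 0 0 0 0 0" --pt "0 0 0 0 0 0" --pt "0 0 0 0 0 0"

```text
clock: 4.8
tool_pos: [0.5043, -0.1257, 0.0441]
orientation: [-180.0, -0.0, -8.9]
force: [-1.3, 0.5, 3.9]
opening: 0.0595
gripper_force: 30.0
```

play_rows --pt "0 0 -1.5 0 0 0" --pt "0 0 -3 0 0 0" --pt "0 0 -3.5 0 0 0" --pt "0 0 -3.5 0 0 0" --pt "0 0 0 0 0 6.3" --pt "0 0 0 0 0 6.3" --pt "0 0 0 0 0 6.3" --pt "0 0 0 0 0 6.3" --pt "0 0 0 0 0 6.3" --pt "0 0 0 0 0 6.3" --pt "0 0 0 0 0 6.3" --pt "0 0 0 0 0 6.3" --pt "0 0 0 0 0 6.3" --pt "0 0 0 0 0 6.3" --pt "0 0 0 0 0 6.3" --pt "0 0 0 0 0 6.3" --pt "0 0 0 0 0 0"

```text
clock: 6.22
tool_pos: [0.5038, -0.1257, 0.1585]
orientation: [180.0, 0.0, -84.8]
force: [-0.0, 0.0, -0.8]
opening: 0.0595
gripper_force: 30.0
```

```bash
python3 - <<'E'
from h import *
move(.545,.06,.158,-84.6)
E
```

```text
at [ 0.5038 -0.1257  0.1585] [ 1.7998e+02  1.0000e-02 -8.4760e+01] F [-0.   0.  -0.8] total shift cm [-18.12  -5.8    0.05]
n 6 each [-3.02 -0.97  0.01]
turn k 1 each [ 0.02  0.01 -0.16] total [ 0.02  0.01 -0.16]
```

play_rows --pt "-3 -1 0 0 0 -0.16" --pt "-3 -1 0 0 0 0" --pt "-3 -1 0 0 0 0" --pt "-3 -1 0 0 0 0" --pt "-3 -1 0 0 0 0" --pt "-3 -1 0 0 0 0" --pt "-3 -1.3 0 0 0 0" --pt "-3 -1.3 0 0 0 0" --pt "-2.85 -1.3 0 0 0 0" --pt "0 0 0 0 0 0" --pt "0 0 0 0 0 0"

```text
clock: 7.13
tool_pos: [0.5761, 0.1528, 0.158]
orientation: [180.0, -0.0, -84.0]
force: [-0.4, -0.5, -0.5]
opening: 0.0594
gripper_force: 30.0
```

```bash
python3 - <<'E'
from h import *
s=snapshot('wrist'); save(s,'w2.png')
for t in ['packer_a','cleat','board_near','fence_face','cramp_board']:
    print(t,[(np.round(d['position'],4).tolist(),round(d['score'],2)) for d in spot_point('wrist',t)][:5])
move(.5992,.1532,.1,-84.6)
Rc=R.from_euler('xyz',s['attitude'],degrees=True); p=np.array(s['position'])
def pr(q):
    c=Rc.inv().apply(np.array(q)-p); return np.round([s['fx']*c[0]/c[2]+s['cx'],s['fy']*c[1]/c[2]+s['cy']],1)
a=np.radians(5.44);A=np.array([[np.cos(a),-np.sin(a)],[np.sin(a),np.cos(a)]])
W=lambda x,y,z:[*(A@np.array([x,y])/1e3+[.5991,.1547]),z/1e3]
for n,q in dict(clN=(-34.3,-26.4),clF=(34.3,-12.6),clBN=(-28.8,-53.8),clBF=(39.8,-40),nbN=(-55,11),nbF=(55,11),base1=(-95,-90),base2=(95,-90)).items():
    print(n,pr(W(*q,12 if n[0:2]=='ba' else 34)))
E
```

```text
packer_a [([0.5766, 0.1516, 0.1144], 0.67)]
cleat [([0.5982, 0.1332, 0.0084], 0.98)]
board_near [([0.5979, 0.1951, 0.0123], 0.82), ([0.5775, 0.153, 0.1142], 0.49)]
fence_face [([0.5872, 0.2637, 0.0199], 0.97)]
cramp_board [([0.5981, 0.1543, 0.0002], 0.86)]
at [0.5758 0.1504 0.1588] [-1.7999e+02  1.0000e-02 -8.4320e+01] F [-0.1 -0.5 -1.4] total shift cm [-0.05 -2.35  5.88]
n 2 each [-0.03 -1.18  2.94]
turn k 1 each [-0.01  0.01  0.28] total [-0.01  0.01  0.28]
clN [264.4 157.5]
clF [184.7 172.6]
clBN [258.5 124.6]
clBF [176.6 140.6]
nbN [286.9 199.7]
nbF [162.5 198.6]
base1 [334.7  81.4]
base2 [115.7  79.2]
```

View pics/w2.png

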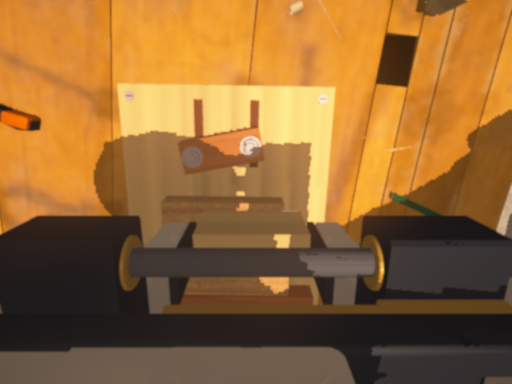

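The wrist view shows the cleat with face corners at (187,173) and (264,157), within about 2 px of my model. The base corners are at (117,83) and (335,86), and the packer is held level at row 235. The model is good enough, so I'll move over the gap.

play_rows --pt "0 -1.15 1.5 0 0 0.28" --pt "0 -1.15 2 0 0 0" --pt "0 0 2 0 0 0" --pt "0 0 1.5 0 0 0" --pt "0 0 0 0 0 0" --pt "0 0 0 0 0 0"

```text
clock: 7.93
tool_pos: [0.5985, 0.1526, 0.0882]
orientation: [179.9, -0.1, -84.6]
force: [0.2, 0.2, 0.3]
opening: 0.0595
gripper_force: 30.0
```

```bash
python3 - <<'E'
from h import *
s=snapshot('scene'); i=cv2.cvtColor(s['frame'],cv2.COLOR_RGB2BGR)
cv2.imwrite('pics/c3.png',cv2.resize(i[140:230,200:320],None,fx=6.6,fy=6.6,interpolation=cv2.INTER_CUBIC))
move(.5992,.1532,.0565,-84.6)
E
```

```text
at [0.5992 0.1531 0.0893] [-1.7998e+02 -1.0000e-02 -8.4590e+01] F [0.3 0.  0.4] total shift cm [-0.01  0.    3.28]
n 1 each [-0.01  0.    3.28]
turn k 1 each [-0.02 -0.01  0.01] total [-0.02 -0.01  0.01]
```

View pics/c3.png

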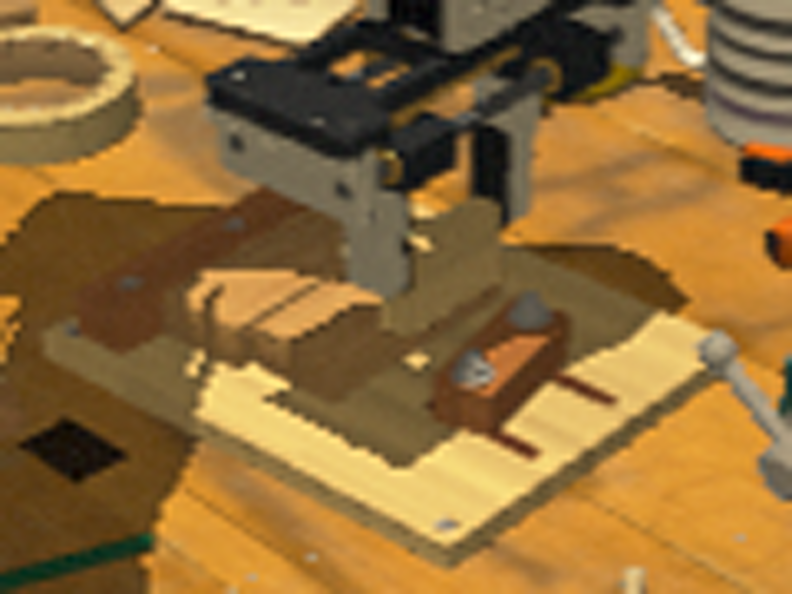

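The held packer's lower edge runs from (385,335) to (500,290), above the gap between the near board's edge (375,330) and the cleat (435,390). Now I'll lower it.

play_rows --pt "0 0 0.8 0 0 0" --pt "0 0 0.8 0 0 0" --pt "0 0 0.4 0 0 0" --pt "0 0 0 0 0 0" --pt "0 0 0 0 0 0"

```text
clock: 8.4
tool_pos: [0.5987, 0.1534, 0.0683]
orientation: [180.0, -0.0, -84.6]
force: [0.6, 0.4, -0.8]
opening: 0.0595
gripper_force: 30.0
```

play_rows --pt "0 0 0.5 0 0 0" --pt "0 0 0.4 0 0 0" --pt "0 0 0.25 0 0 0" --pt "0 0 0 0 0 0" --pt "0 0 0 0 0 0"

```text
clock: 8.82
tool_pos: [0.5988, 0.1534, 0.0568]
orientation: [180.0, -0.0, -84.6]
force: [-0.9, 0.9, -0.1]
opening: 0.0595
gripper_force: 30.0
```

play_rows --pt "-0.2 0 0.05 0 0 0" --pt "-0.15 0 0 0 0 0" --pt "0 0 0 0 0 0" --pt "0 0 0 0 0 0"

```text
clock: 9.15
tool_pos: [0.5986, 0.1572, 0.0567]
orientation: [-180.0, 0.0, -84.6]
force: [-0.1, -0.0, 0.4]
opening: 0.0596
gripper_force: 30.0
```

play_rows --pt "-0.1 0 0 0 0 0" --pt "0 0 0 0 0 0" --pt "0 0 0 0 0 0"

```text
clock: 9.4
tool_pos: [0.5985, 0.158, 0.0566]
orientation: [-180.0, 0.0, -84.6]
force: [0.7, 0.6, -0.2]
opening: 0.0596
gripper_force: 30.0
```

play_rows --pt "-0.1 0 0 0 0 0" --pt "0 0 0 0 0 0" --pt "0 0 0 0 0 0"

```text
clock: 9.65
tool_pos: [0.5984, 0.159, 0.0566]
orientation: [-180.0, -0.0, -84.6]
force: [0.0, 0.4, -0.4]
opening: 0.0596
gripper_force: 30.0
```

play_rows --pt "-0.1 0 0 0 0 0" --pt "0 0 0 0 0 0" --pt "0 0 0 0 0 0"

```text
clock: 9.9
tool_pos: [0.5983, 0.16, 0.0566]
orientation: [-180.0, -0.0, -84.6]
force: [0.2, 0.4, -1.2]
opening: 0.0599
gripper_force: 30.0
```

play_rows --pt "-0.1 0 0 0 0 0" --pt "0 0 0 0 0 0" --pt "0 0 0 0 0 0"

```text
clock: 10.15
tool_pos: [0.5982, 0.1609, 0.0566]
orientation: [180.0, -0.0, -84.6]
force: [-0.5, -0.4, -0.8]
opening: 0.0595
gripper_force: 30.0
```

play_rows --pt "-0.1 0 0 0 0 0" --pt "0 0 0 0 0 0" --pt "0 0 0 0 0 0"

```text
clock: 10.4
tool_pos: [0.598, 0.1619, 0.0565]
orientation: [180.0, -0.0, -84.6]
force: [-0.5, -0.7, -1.1]
opening: 0.0595
gripper_force: 30.0
```

play_rows --pt "-0.1 0 0 0 0 0" --pt "0 0 0 0 0 0" --pt "0 0 0 0 0 0"

```text
clock: 10.65
tool_pos: [0.5979, 0.163, 0.0565]
orientation: [180.0, 0.0, -84.6]
force: [0.1, -0.5, -0.1]
opening: 0.0596
gripper_force: 30.0
```

```bash
python3 - <<'E'
from h import *
s=snapshot('scene'); i=cv2.cvtColor(s['frame'],cv2.COLOR_RGB2BGR)
cv2.imwrite('pics/c4.png',cv2.resize(i[155:235,200:310],None,fx=7.2,fy=7.2,interpolation=cv2.INTER_CUBIC))
F=[]
for k in range(6): F.append(get_obs()['force']); snapshot('wrist')
print(np.round(np.mean(F,0),2))
E
```

```text
[-0.79 -0.5  -0.09]
```

View pics/c4.png

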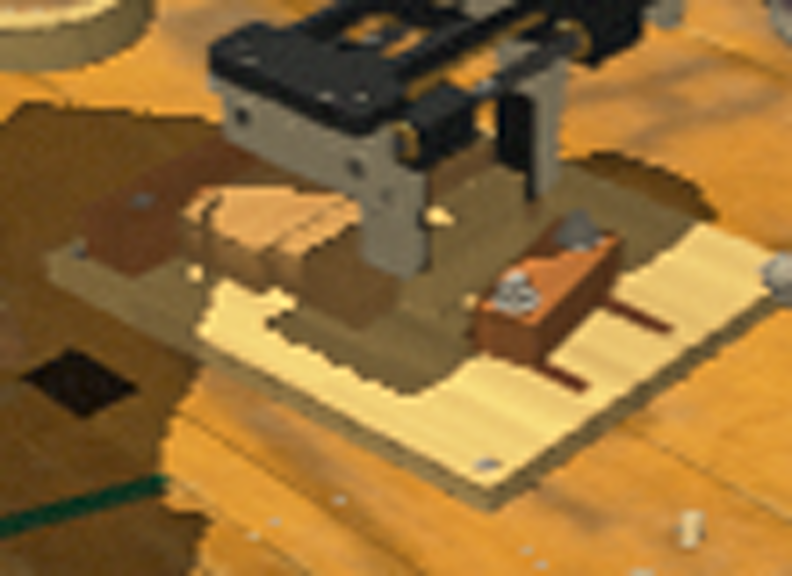

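The packer stands in the gap behind the finger at (400,230). The near board's bottom corner at (365,325) has barely moved, so there is no firm contact yet. I'll keep snugging.

play_rows --pt "-0.1 0 0 0 0 0" --pt "0 0 0 0 0 0" --pt "0 0 0 0 0 0"

```text
clock: 11.25
tool_pos: [0.5979, 0.1639, 0.0566]
orientation: [-180.0, -0.0, -84.6]
force: [0.4, -0.2, -0.0]
opening: 0.0598
gripper_force: 30.0
```

play_rows --pt "-0.1 0 0 0 0 0" --pt "0 0 0 0 0 0" --pt "0 0 0 0 0 0"

```text
clock: 11.5
tool_pos: [0.5977, 0.1648, 0.0566]
orientation: [180.0, -0.0, -84.6]
force: [0.8, -1.6, 0.1]
opening: 0.0599
gripper_force: 30.0
```

```bash
python3 - <<'E'
from h import *
F=[]
for k in range(4):
    s=snapshot('wrist'); F.append(get_obs()['force'])
print(np.round(F,2),np.mean(F,0))
for c in ('wrist','scene'):
  if c=='scene': snapshot(c)
  for t in ['packer_a','cleat','board_near']:
    print(t,[(np.round(d['position'],4).tolist(),round(d['score'],2)) for d in spot_point(c,t)][:4])
E
```

```text
[[ 0.45 -2.37  0.75]
 [-0.29 -1.76  0.48]
 [-0.48 -2.85  0.19]
 [ 0.14 -2.32  0.68]] [-0.04478634 -2.3253334   0.52548712]
packer_a [([0.5957, 0.1626, 0.0133], 0.58)]
cleat [([0.5995, 0.1331, 0.0105], 0.8)]
board_near [([0.5967, 0.1987, 0.0142], 0.66), ([0.5966, 0.1647, 0.0094], 0.5)]
packer_a [([0.4706, -0.0783, 0.0011], 0.94), ([0.4357, -0.0434, 0.0012], 0.92), ([0.5885, 0.2686, 0.0149], 0.63), ([0.5974, 0.1657, 0.014], 0.5)]
cleat [([0.6004, 0.1966, 0.0143], 0.72), ([0.5996, 0.1344, 0.0133], 0.58)]
board_near [([0.6003, 0.1969, 0.0091], 0.8)]
```

Contact is clear at about -2.3 N in y, with the packer snug. The space left to the cleat is about 24 mm, so one packer is enough. I'll let go and rise.

play_rows --grip 8.76 --pt "0 0 0 0 0 0" --pt "0 0 0 0 0 0" --pt "0 0 0 0 0 0" --pt "0 0 0 0 0 0" --pt "0 0 0 0 0 0" --pt "0 0 -1.5 0 0 0" --pt "0 0 -3 0 0 0" --pt "0 0 -3 0 0 0" --pt "0 0 -3 0 0 0" --pt "0 0 0 0 0 0"

```text
clock: 12.88
tool_pos: [0.601, 0.1663, 0.1683]
orientation: [-179.5, 0.2, -84.5]
force: [0.2, 1.0, 1.3]
opening: 0.0876
gripper_force: 0.0
```

```bash
python3 - <<'E'
from h import *
s=snapshot('scene'); i=cv2.cvtColor(s['frame'],cv2.COLOR_RGB2BGR)
cv2.imwrite('pics/c5.png',cv2.resize(i[155:235,200:310],None,fx=7.2,fy=7.2,interpolation=cv2.INTER_CUBIC))
s=snapshot('wrist'); save(s,'w3.png'); np.save('w3.npy',{k:v for k,v in s.items() if k!='frame'},allow_pickle=True)
for t in ['packer_a','cleat','board_near','board_far','fence_face','cramp_board']:
    print(t,[(np.round(d['position'],4).tolist(),round(d['score'],2)) for d in spot_point('wrist',t)][:4])
move(.52,.0,.16)
move(.443,-.2455,.16,2)
E
```

```text
packer_a [([0.5979, 0.1659, 0.0088], 0.88)]
cleat [([0.5973, 0.1331, 0.0126], 0.81)]
board_near [([0.5966, 0.1973, 0.0155], 0.87)]
board_far [([0.5858, 0.2401, 0.0146], 0.81)]
fence_face [([0.5921, 0.265, 0.0228], 0.79)]
cramp_board [([0.6019, 0.1525, -0.0025], 0.89)]
at [0.5973 0.1646 0.1604] [ 1.7989e+02 -5.0000e-02 -8.4590e+01] F [-0.5 -0.1  0. ] total shift cm [15.66  9.25  0.07]
n 6 each [2.61 1.54 0.01]
at [0.5973 0.1646 0.1604] [ 1.7989e+02 -5.0000e-02 -8.4590e+01] F [-0.5 -0.1  0. ] total shift cm [39.38 19.23  0.11]
n 13 each [3.03 1.48 0.01]
turn k 14 each [ 0.01  0.   -6.19] total [ 1.300e-01  4.000e-02 -8.659e+01]
```

View pics/w3.png

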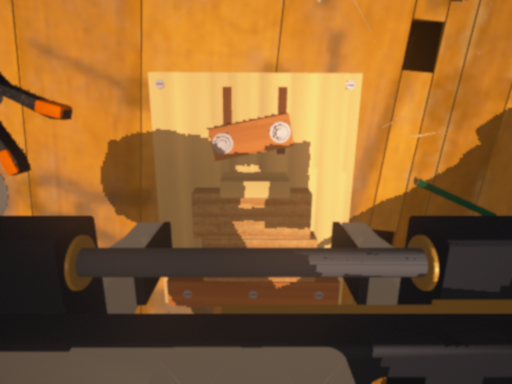

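View pics/c5.png

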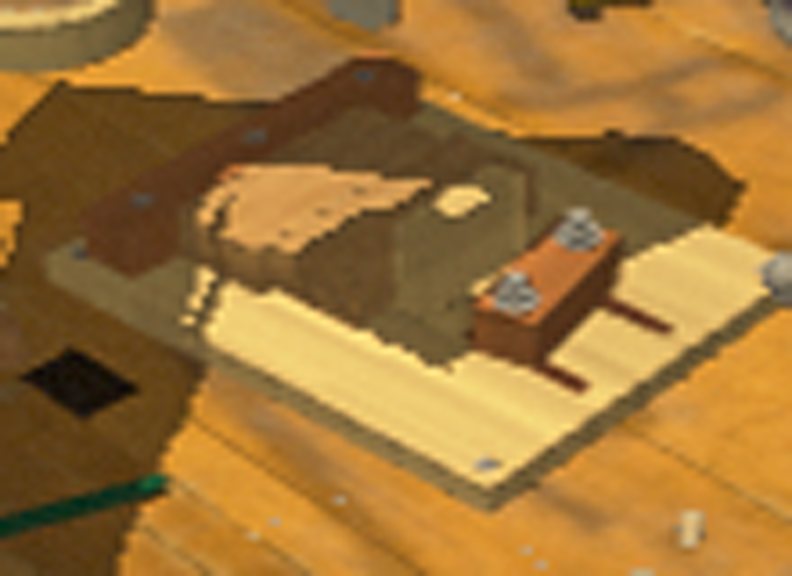

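The packer stands free and upright, top at about (460,195) in the scene crop and (255,185) in the wrist view. The joint looks almost closed. Next is the wedge.

play_rows --pt "3 1.5 0 0 0 0" --pt "3 1.5 0 0 0 0" --pt "3 1.5 0 0 0 0" --pt "3 1.5 0 0 0 0" --pt "3 1.5 0 0 0 0" --pt "3 1.5 0 0 0 0" --pt "3 1.5 0 0 0 0" --pt "3 1.5 0 0 0 0" --pt "3 1.5 0 0 0 0" --pt "3 1.5 0 0 0 0" --pt "3 1.5 0 0 0 0" --pt "3 1.4 0 0 0 0" --pt "3 1.3 0 0 0 0"

```text
clock: 14.37
tool_pos: [0.4423, -0.2428, 0.1612]
orientation: [180.0, 0.0, -84.6]
force: [0.7, 0.7, -0.7]
opening: 0.0873
gripper_force: 0.0
```

play_rows --pt "0 0 0 0 0 -6.2" --pt "0 0 0 0 0 -6.2" --pt "0 0 0 0 0 -6.2" --pt "0 0 0 0 0 -6.2" --pt "0 0 0 0 0 -6.2" --pt "0 0 0 0 0 -6.2" --pt "0 0 0 0 0 -6.2" --pt "0 0 0 0 0 -6.2" --pt "0 0 0 0 0 -6.2" --pt "0 0 0 0 0 -6.2" --pt "0 0 0 0 0 -6.2" --pt "0 0 0 0 0 -6.2" --pt "0 0 0 0 0 -6.2" --pt "0 0 0 0 0 -6" --pt "0 0 0 0 0 0" --pt "0 0 0 0 0 0"

```text
clock: 15.7
tool_pos: [0.4432, -0.2414, 0.1611]
orientation: [-180.0, 0.0, 1.8]
force: [0.4, 0.7, 0.3]
opening: 0.0879
gripper_force: 0.0
```

```bash
python3 - <<'E'
from h import *
s=snapshot('wrist'); save(s,'w4.png')
for t in ['wedge','wedge_toe']:
    print(t,[(np.round(d['position'],4).tolist(),round(d['score'],2)) for d in spot_point('wrist',t)][:4])
move(.4445,-.2455,.043,2)
print(get_obs()['joint_pos'])
E
```

```text
wedge [([0.4501, -0.2466, -0.0026], 0.71)]
wedge_toe []
at [ 0.4434 -0.2415  0.1614] [-1.80e+02  2.00e-02  1.86e+00] F [-0.1  0.5 -0.3] total shift cm [ 0.1   0.41 11.84]
n 4 each [0.03 0.1  2.96]
turn k 1 each [-0.    0.02 -0.14] total [-0.    0.02 -0.14]
[-6.24458434e+00  8.82775537e+00 -2.72250355e+01  1.88154728e-03
 -5.39650939e+01  9.81058618e+01]
```

play_rows --pt "0.1 0.4 2.5 0 0 0" --pt "0 0 3 0 0 0" --pt "0 0 3 0 0 0" --pt "0 0 2.3 0 0 0" --pt "0 0 1.05 0 0 0" --pt "0 0 0 0 0 0" --pt "0 0 0 0 0 0"

```text
clock: 16.43
tool_pos: [0.4444, -0.2455, 0.0428]
orientation: [-180.0, 0.1, 2.0]
force: [1.1, 0.1, 0.9]
opening: 0.0876
gripper_force: 0.0
```

play_rows --grip 0 --pt "0 0 0 0 0 0" --pt "0 0 0 0 0 0" --pt "0 0 0 0 0 0" --pt "0 0 0 0 0 0" --pt "0 0 0 0 0 0" --pt "0 0 0 0 0 0" --pt "0 0 0 0 0 0" --pt "0 0 0 0 0 0" --pt "0 0 0 0 0 0"

```text
clock: 17.18
tool_pos: [0.4446, -0.2454, 0.0431]
orientation: [180.0, -0.0, 2.0]
force: [0.5, 0.7, 0.5]
opening: 0.0328
gripper_force: 0.0
```

play_rows --pt "0 0 0 0 0 0" --pt "0 0 0 0 0 0" --pt "0 0 -1 0 0 0" --pt "0 0 -2.5 0 0 0" --pt "0 0 -3 0 0 0" --pt "0 0 -3 0 0 0" --pt "0 0 -1 0 0 0" --pt "0 0 0 0 0 0" --pt "0 0 0 0 0 0"

```text
clock: 17.93
tool_pos: [0.4446, -0.2453, 0.1487]
orientation: [-180.0, -0.1, 2.0]
force: [-0.1, 0.4, -1.7]
opening: 0.0331
gripper_force: 30.0
```

```bash
python3 - <<'E'
from h import *
for c in ('scene','side','wrist'):
  snapshot(c)
  for t in ['wedge','wedge_toe']:
    print(c,t,[(np.round(d['position'],4).tolist(),round(d['score'],2)) for d in spot_point(c,t)][:3])
print(get_obs()['gripper_force'],get_obs()['opening'])
move(.4311,.1207,.145,5.4)
E
```

```text
scene wedge [([0.4477, -0.247, 0.1075], 0.87)]
scene wedge_toe [([0.6056, -0.2226, 0.1036], 0.96), ([0.588, 0.2371, 0.0161], 0.68)]
side wedge [([0.4494, -0.2417, 0.1047], 0.69), ([0.4671, -0.0804, -0.0012], 0.17), ([0.6052, -0.2206, 0.1013], 0.17)]
side wedge_toe []
wrist wedge [([0.4513, -0.2459, 0.102], 0.88)]
wrist wedge_toe [([0.4666, -0.0804, -0.0001], 0.48)]
29.99800443649292 0.03260672738642034
at [ 0.4444 -0.2454  0.1475] [-1.7999e+02  6.0000e-02  2.0100e+00] F [-0.2  0.2 -1.3] total shift cm [ -0.04 -36.63   0.26]
n 11 each [-0.   -3.33  0.02]
turn k 1 each [-0.01  0.06 -3.39] total [-0.01  0.06 -3.39]
```

play_rows --pt "0 0 -3.3 0 0 0" --pt "0 0 -3.3 0 0 0" --pt "0 0 -3.3 0 0 0" --pt "0 -3.3 0 0 0 0" --pt "0 -3.3 0 0 0 0" --pt "0 -3.3 0 0 0 0" --pt "0 -3.3 0 0 0 0" --pt "0 -3.3 0 0 0 0" --pt "0 -3.3 0 0 0 0" --pt "0 -3.3 0 0 0 0" --pt "0 -3.3 0 0 0 0" --pt "0 -3.3 0 0 0 0" --pt "0 -3.3 0 0 0 0" --pt "0 -3.5 0 0 0 -3.4" --pt "0 0 0 0 0 0" --pt "0 0 3.3 0 0 0" --pt "0 0 3.3 0 0 0" --pt "0 0 3.3 0 0 0" --pt "0 0 0 0 0 0" --pt "0 0 0 0 0 0"

```text
clock: 20.05
tool_pos: [0.4311, 0.1186, 0.1474]
orientation: [179.9, 0.2, 5.4]
force: [1.1, 0.4, -0.7]
opening: 0.0332
gripper_force: 30.0
```

```bash
python3 - <<'E'
from h import *
for c in ('scene','wrist'):
  s=snapshot(c)
  for t in ['wedge','wedge_toe','packer_a','cleat']:
    print(c,t,[(np.round(d['position'],4).tolist(),round(d['score'],2)) for d in spot_point(c,t)][:4])
move(.4311,.1207,.09,5.4)
E
```

```text
scene wedge [([0.4355, 0.1182, 0.1053], 0.89)]
scene wedge_toe [([0.5869, 0.154, 0.1008], 0.89), ([0.6001, 0.1943, 0.0132], 0.64)]
scene packer_a [([0.467, -0.0792, -0.0009], 0.82), ([0.4325, -0.04, 0.0046], 0.69), ([0.5959, 0.1651, 0.0147], 0.5)]
scene cleat [([0.6006, 0.1331, 0.0131], 0.8)]
wrist wedge [([0.4382, 0.1196, 0.1027], 0.63)]
wrist wedge_toe [([0.4669, -0.0817, 0.0038], 0.16)]
wrist packer_a [([0.4702, -0.0804, 0.002], 0.59), ([0.4289, -0.0408, 0.004], 0.58)]
wrist cleat []
at [0.432  0.1195 0.1486] [-1.7997e+02 -5.0000e-02  5.4100e+00] F [ 0.3 -0.6 -1.7] total shift cm [-0.08 -0.13  5.86]
n 2 each [-0.04 -0.06  2.93]
turn k 1 each [-0.03 -0.05  0.01] total [-0.03 -0.05  0.01]
```

play_rows --pt "0 0 2.5 0 0 0" --pt "0 0 2.5 0 0 0" --pt "0 0 1.3 0 0 0" --pt "0 0 0 0 0 0" --pt "0 0 0.8 0 0 0" --pt "0 0 0.8 0 0 0" --pt "0 0 0.6 0 0 0" --pt "0 0 0.4 0 0 0" --pt "0 0 0.3 0 0 0" --pt "0 0 0 0 0 0" --pt "0 0 0 0 0 0"

```text
clock: 21.47
tool_pos: [0.4318, 0.1194, 0.0561]
orientation: [180.0, -0.0, 5.4]
force: [0.2, -0.9, -1.2]
opening: 0.0328
gripper_force: 30.0
```

play_rows --pt "0 -0.2 0.08 0 0 0" --pt "0 -0.2 0 0 0 0" --pt "1 0 0 0 0 0" --pt "1 0 0 0 0 0" --pt "1 0 0 0 0 0" --pt "1 0 0 0 0 0" --pt "0.5 0 0 0 0 0" --pt "0 0 0 0 0 0" --pt "0 0 0 0 0 0"

```text
clock: 22.22
tool_pos: [0.4766, 0.1275, 0.0551]
orientation: [180.0, -0.0, 5.4]
force: [1.0, -0.4, 0.5]
opening: 0.033
gripper_force: 30.0
```

```bash
python3 - <<'E'
from h import *
s=snapshot('scene')
for t in ['wedge','wedge_toe','packer_a','cleat']:
    print(t,[(np.round(d['position'],4).tolist(),round(d['score'],2)) for d in spot_point('scene',t)][:4])
o=get_obs();print(o['force'],o['tool_pos'],o['orientation'],o['moment'])
E
```

```text
wedge [([0.4798, 0.1289, 0.012], 0.57)]
wedge_toe [([0.5997, 0.1956, 0.0112], 0.36)]
packer_a [([0.4657, -0.0787, -0.0005], 0.79), ([0.48, 0.1271, 0.014], 0.61), ([0.4322, -0.0402, 0.0048], 0.54)]
cleat [([0.6013, 0.1361, 0.0119], 0.56)]
[-0.29973492 -0.37014126 -0.68316515] [0.47570051 0.12741018 0.05527223] [1.79993734e+02 1.93499943e-02 5.41868764e+00] [-0.12274574  0.01982808 -0.00913037]
```

play_rows --pt "0.7 0 0 0 0 0" --pt "0.7 0 0 0 0 0" --pt "0.6 0 0 0 0 0" --pt "0 0 0 0 0 0" --pt "0 0 0 0 0 0"

```text
clock: 22.88
tool_pos: [0.4966, 0.1295, 0.0551]
orientation: [180.0, 0.0, 5.4]
force: [0.7, 0.1, -0.6]
opening: 0.0328
gripper_force: 30.0
```

play_rows --pt "0.3 0 0 0 0 0" --pt "0.3 0 0 0 0 0" --pt "0.2 0 0 0 0 0" --pt "0 0 0 0 0 0" --pt "0 0 0 0 0 0"

```text
clock: 23.3
tool_pos: [0.5043, 0.1304, 0.0553]
orientation: [-180.0, -0.0, 5.4]
force: [-0.1, 0.8, -1.3]
opening: 0.0329
gripper_force: 30.0
```

play_rows --pt "0.25 0 0 0 0 0" --pt "0.25 0 0 0 0 0" --pt "0 0 0 0 0 0" --pt "0 0 0 0 0 0"

```text
clock: 23.63
tool_pos: [0.5075, 0.131, 0.0551]
orientation: [-180.0, 0.1, 5.4]
force: [-9.0, 5.4, 3.5]
opening: 0.033
gripper_force: 30.0
```

play_rows --pt "0 -0.1 0 0 0 0" --pt "0 -0.05 0 0 0 0" --pt "0 0 0 0 0 0" --pt "0 0 0 0 0 0"

```text
clock: 23.97
tool_pos: [0.5089, 0.132, 0.0552]
orientation: [180.0, 0.0, 5.4]
force: [-1.0, -0.1, -0.5]
opening: 0.0326
gripper_force: 30.0
```

play_rows --pt "0.2 0 0 0 0 0" --pt "0.2 0 0 0 0 0" --pt "0 0 0 0 0 0" --pt "0 0 0 0 0 0"

```text
clock: 24.3
tool_pos: [0.5101, 0.132, 0.0551]
orientation: [180.0, 0.3, 5.4]
force: [-15.5, 5.1, 11.4]
opening: 0.0327
gripper_force: 30.0
```

play_rows --pt "0 -0.1 0 0 0 0" --pt "0 0 0 0 0 0" --pt "0 0 0 0 0 0"

```text
clock: 24.55
tool_pos: [0.51, 0.1322, 0.0551]
orientation: [179.9, 0.3, 5.4]
force: [-13.2, -0.7, 10.5]
opening: 0.033
gripper_force: 30.0
```

play_rows --pt "0.15 -0.03 0 0 0 0" --pt "0.15 -0.02 0 0 0 0" --pt "0 0 0 0 0 0" --pt "0 0 0 0 0 0"

```text
clock: 24.88
tool_pos: [0.5104, 0.1322, 0.055]
orientation: [179.8, 0.6, 5.3]
force: [-24.8, 1.7, 21.7]
opening: 0.0325
gripper_force: 30.0
```

```bash
python3 - <<'E'
from h import *
for k in range(3):
  s=snapshot('scene'); o=get_obs();print(np.round(o['force'],1),o['tool_pos'],o['orientation'],np.round(o['moment'],2))
for t in ['wedge','wedge_toe','packer_a','board_near','board_far','fence_face']:
    print(t,[(np.round(d['position'],4).tolist(),round(d['score'],2)) for d in spot_point('scene',t)][:4])
E
```

```text
[-24.2   1.1  21.3] [0.51038206 0.13216632 0.05498   ] [179.83730698   0.54674494   5.31658005] [ 0.8   8.75 -0.03]
[-23.8   1.9  21.5] [0.51036647 0.1321448  0.05494631] [179.83517987   0.54865142   5.31787356] [ 0.74  8.75 -0.05]
[-24.    2.5  21.2] [0.51034451 0.13213539 0.05493297] [179.83343574   0.55121568   5.31975478] [ 0.78  8.72 -0.05]
wedge [([0.5142, 0.1314, 0.0129], 0.76)]
wedge_toe []
packer_a [([0.4343, -0.0426, 0.0037], 0.71), ([0.469, -0.0826, -0.0018], 0.58)]
board_near []
board_far [([0.5874, 0.2366, 0.0126], 0.52)]
fence_face []
```

play_rows --pt "0 0 -0.08 0 0 0" --pt "0 0 0 0 0 0" --pt "0 0 0 0 0 0" --pt "0 0 0 0 0 0"

```text
clock: 25.67
tool_pos: [0.5106, 0.1322, 0.055]
orientation: [179.8, 0.5, 5.3]
force: [-19.1, 2.5, 11.6]
opening: 0.033
gripper_force: 30.0
```

play_rows --pt "0 0 -0.07 0 0 0" --pt "0 0 0 0 0 0" --pt "0 0 0 0 0 0" --pt "0 0 0 0 0 0"

```text
clock: 26.0
tool_pos: [0.5108, 0.1323, 0.0552]
orientation: [179.9, 0.5, 5.3]
force: [-16.2, 2.8, 6.0]
opening: 0.0326
gripper_force: 30.0
```

play_rows --pt "0.1 -0.05 -0.04 0 0 0" --pt "0.1 0 -0.03 0 0 0" --pt "0 0 0 0 0 0" --pt "0 0 0 0 0 0" --pt "0 0 0 0 0 0"

```text
clock: 26.42
tool_pos: [0.511, 0.1324, 0.0552]
orientation: [179.8, 0.7, 5.3]
force: [-22.1, 2.5, 4.6]
opening: 0.0331
gripper_force: 30.0
```

play_rows --pt "0.1 0 -0.05 0 0 0" --pt "0 0 -0.02 0 0 0" --pt "0 0 0 0 0 0" --pt "0 0 0 0 0 0" --pt "0 0 0 0 0 0"

```text
clock: 26.83
tool_pos: [0.5111, 0.1324, 0.0553]
orientation: [179.8, 0.8, 5.2]
force: [-23.4, 4.6, 1.6]
opening: 0.0327
gripper_force: 30.0
```

```bash
python3 - <<'E'
from h import *
for k in range(4):
  s=snapshot(['scene','wrist'][k%2]); o=get_obs();print(np.round(o['force'],1),o['tool_pos'],o['orientation'],np.round(o['moment'],2))
for c in ('scene','wrist'):
 for t in ['wedge','wedge_toe','packer_a','board_near','board_far','cleat']:
    print(c,t,[(np.round(d['position'],4).tolist(),round(d['score'],2)) for d in spot_in(c,t)][:4])
E
```

```text
[-23.3   4.4   2. ] [0.51110784 0.13234509 0.0553026 ] [179.7952441    0.80830818   5.23428901] [ 1.81  8.25 -0.01]
[-21.8   4.9   2.6] [0.51111717 0.13236612 0.05529641] [179.79749404   0.80714059   5.23170199] [ 1.82  8.27 -0.03]
[-23.5   4.1   2. ] [0.51111133 0.13234047 0.05529362] [179.79572206   0.80928157   5.23223698] [1.8  8.28 0.  ]
[-22.5   4.    2.6] [0.51113351 0.13236027 0.05529623] [179.79732539   0.80702792   5.23104748] [ 1.78  8.27 -0.05]
scene wedge [([0.5042, 0.123, 0.0358], 0.68)]
scene wedge_toe [([0.5004, 0.1252, 0.0286], 0.48), ([0.4619, -0.0869, 0.0279], 0.38)]
scene packer_a [([0.4641, -0.0855, 0.0262], 0.68), ([0.428, -0.0489, 0.0324], 0.55)]
scene board_near []
scene board_far [([0.5344, 0.2341, 0.0323], 0.67)]
scene cleat [([0.5935, 0.1112, 0.0222], 0.52)]
wrist wedge [([0.5711, 0.1394, 0.0468], 0.76), ([0.5843, 0.1987, 0.0389], 0.67)]
wrist wedge_toe [([0.5663, 0.142, 0.0506], 0.92)]
wrist packer_a [([0.595, 0.1665, 0.0514], 0.89)]
wrist board_near [([0.5841, 0.2012, 0.0396], 0.57)]
wrist board_far [([0.5788, 0.2359, 0.0354], 0.85)]
wrist cleat [([0.5987, 0.1218, 0.0344], 0.93)]
```

```bash
python3 -c "
from plant import *
print(close_job()); print(get_obs()['force'])"
```

```text
the job is handed in; nothing more can be done
None
the job is handed in; nothing more can be done
```

I handed the job in at about 27 s with one packer standing free against the near board and the wedge driven until it stuck, its toe about 73 mm past the cleat's middle and still gripped under a 23 N push. The hand-in returned no verdict, and I inferred the closed joint from the force and the wedge stopping rather than seeing it.

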